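# Pin the gauge arm, then hold the recessed reset button

### The job

Lock the gauge arm for zeroing: push the upright headed pin down through the fork and the arm's lug until its head sits on the fork. Only then take the stylus out of its holder, reach its thin tip down through the round hole in the top of the readout and press the recessed reset button fully down. Finish while still gripping the stylus and holding the button down, and leave the ring, loupe, tape roll and oil bottle where they are.

Things in the scene. Friction and masses are not known exactly. Their poses are not given: they have to be found in the camera images.
- fork_stand: fixed steel stand, base 150 x 64 x 8 mm; origin at the centre of its underside, x along the base, z up. A fork of two level plates (36 x 36 mm, top face 70 mm above the bench) stands over x = -48 mm, y = 0; the arm's lug lies between the plates, holes aligned, and the arm runs to +x, where a 43 mm stepped setting master stands under its end. The arm's end nut, at x = +58 mm, reaches 74 mm high
- clevis_pin (a joint): how far the headed pin has been pushed down, in m: 0 = head underside 28 mm above the fork, 0.028 = head seated on the fork. Starts at 0 to 0.008. Slides straight down against about 5 N of friction and stays where it is left
- pin_head (a point): centre of the top of the pin's round head (18 mm diameter, 6 mm thick; shank 8 mm, vertical); it moves down with the pin and is 76 mm above the bench when seated
- readout: fixed grey bench readout, 110 x 90 x 46 mm; origin at the centre of its underside; its dark sloping screen looks to its -x, and its level top lies 46 mm above the bench from x = -22 to +52 mm
- aperture (a point): centre of the mouth of the round hole (16 mm diameter, vertical) in the readout's top, framed by a flat square steel plate of 28 mm, 46 mm above the bench; z up
- button_top (a point): centre of the top of the white reset button (13 mm diameter) at the bottom of that hole, 16 mm below the mouth when not pressed; it moves with the button
- reset_button (a joint): how far the button is pressed down, in m: 0 = released, 0.005 = fully down against its stop. A spring pushes it back: about 2 N at the start of its travel, 5 N fully down
- stylus_holder: fixed aluminium block 46 x 46 x 50 mm with an upright 9 mm hole, 47 mm deep, in the middle of its top; origin at the centre of its underside
- stylus: loose stylus of 60 g (mass may vary by a quarter), 103 mm long, standing upright in the holder, tip down; origin at the tip's end, z along it towards the handle. Steel shaft 6 mm diameter and 45 mm long with a round end, collar 20 mm diameter at z = 45 to 49 mm (it rests on the holder's top), round handle 14 mm diameter at z = 49 to 103 mm
- stylus_tip (a point): the end of the stylus's thin shaft; 5 mm above the bench while it stands in the holder
- stylus_grip (a point): point on the handle's axis where it is well gripped from above, 80 mm above the tip (23 mm below the handle's top)
- ring_gauge: bystander: steel setting ring, 34 mm diameter, 12 mm high; origin at the centre of its underside
- loupe: bystander: small black folding loupe, 44 x 30 x 14 mm; origin at the centre of its underside
- tape_roll: bystander: brown tape roll lying flat, 66 mm diameter, 18 mm high; origin at the centre of its underside
- oil_bottle: bystander: small oil bottle, 36 mm diameter, 98 mm high; origin at the centre of its underside

How it is judged:
By the outcome, as a careful person would: the job done as asked, in the order asked, and still so for the second after the job is handed in, while the arm keeps its last pose, push and grip.
It also fails if it takes over 58 s, if anything falls off the work surface, if the arm or the gripper's body presses on something with over 40 N, if the wrist force passes 120 N, or if a joint passes its speed limit or range.

### The arm

A 6-joint arm with a two-finger parallel gripper is mounted at the origin on the work surface; the furniture and walls round the work are solid. World frame = base frame: x ahead of the robot, y to its left, z up, the work surface at z = 0. Lengths are in m, angles in rad, forces in N, time in s.
With the tool pointing down it reaches from about 0.35 to 0.875 m from the base axis. Payload 4.2 kg.
Tool frame: the origin (TCP) lies midway between the tips of the shut fingers; the grasp point (between the pads) lies 19 mm behind it (bot.grasp_offset is the distance from the TCP to the grasp point, in m); z points along the fingers, y is the direction in which the jaws open and shut (so a half turn about z gives the same grasp; the last joint's range is limited). The gripper opens to 85 mm and grips with 20 to 120 N. Pads are 22 mm wide; open, the fingers measure 114 mm over their backs; the gripper's body (76 mm by 85 mm) begins 54 mm behind the grasp point. The pads swing forward as they close: fully open they stand 13 mm farther back than shut.
Start: joints at [1.41, 0.385, 0.008, 0, -1.194, -0.259], TCP at [0.255, 0.571, 0.206] pointing down, gripper open.
Joint ranges: [-3.14, 3.14], [-1.21, 2.06], [-1.07, 1.41], [-3.16, 2.05], [-2.99, -0.16], [-3.1, 3.1]. Speed limits (rad/s): [2.79, 2.79, 3.14, 3.14, 3.14, 3.14].

### API

Orientations are given as a 3x3 rotation matrix whose columns are the frame's x, y, z axes.
In Python, from rig import sensors, vision, job_done, bot gives the robot as it stands. The module is installed in compiled form; this text tells all that it offers.
- The arm moves only by the shell command python3 -m jog 'ROWS' [FORCE]. ROWS is a JSON object of lists of equal length, an entry for each row: "claw": the gripper command: -1 is shut, 1 is fully open, values between are in proportion; "xyz": the shift along the world's x, y, z in units of 60 mm (1.0 is 60 mm), a list of three; "twist": the turn, a rotation vector about the world's x, y, z in units of 8 degrees (1.0 is 8 degrees), a list of three. In form: {"claw": [claw, ...], "xyz": [[dx, dy, dz], ...], "twist": [[rx, ry, rz], ...]}. A call has exactly 10 rows; each row shifts and turns the pose as measured when the row begins; what a row does not reach is not made up. A row lasts 1/8 s, in which the tool goes at most 62.5 mm and 10.7 degrees, less where a joint would pass 70% of its speed; a pose out of reach is approached as far as the arm can. A call is refused whole if a number of a shift passes 1 or a number of a turn 1, either way. A call with a gripper value outside its range is refused whole. The fingers move at their own pace and stop on an object; FORCE is the grip in N (left out, the last holds). Time passes only in rows, so rows that do not move let the fingers close, or fill a call up. It gives the time, the measured TCP pose, the force and the opening at its end, in the units of the state.
- sensors.observe(): the state, without advancing time (a new reading comes with each control period).
- vision.camera(name): name is "scene" or "top" or "wrist"; returns the picture (400x640x3 uint8, red, green, blue); there is no depth.
- vision.calibration(name): a dict with "intrinsics" (3x3 intrinsics, pixels), "view" (4x4, takes a point from world to camera coordinates). Camera axes: x right, y down, z forward; pixel columns grow to the right and rows downward; lengths in m; the calibration is good to about 2 mm. A picture is of the moment at which its call begins: read the wrist's pose just before it. calibration takes no time and is no camera call; for the wrist camera it gives the pose at the moment of the call.
- job_done(): hands the job in, once; it reports no verdict.
Trained networks look in the newest picture that a camera, given by its name, has taken for a name from the list of things; names that differ only in an ending like _2 or _b are one class to them, and where a whole thing is asked for, a point or a joint stands for the part that bears it (a point fixed in the world has none). Each returns a list of dicts, best first, with "confidence" (0 to 1); they miss things now and then, are a little off and sometimes report something else, mostly with a low value. They report only what shows in the picture. A call takes as long as a camera call.
- vision.find_in(camera, label): "rect" ([left, top, right, bottom] in pixels, round what is visible of it).
The state is a dict: "clock": time; "joints": joint angles; "joint_velocities": joint speeds; "tau": joint torques, N m; "tcp_pos": TCP position; "orientation": TCP orientation; "ft_force": force on the tool from outside, world axes, zero at the start; "torque": the same for the moment, N m; "grip_width": finger opening in m.
Only numpy, scipy, OpenCV 4.12 (cv2) and the standard library are available. Lean on these libraries where they do the work, as an engineer would, in place of code of your own. Each camera call takes 0.05 s, during which the arm holds its last target.

## Working session

There is one attempt and no reset: what is moved stays moved. The work goes in short steps, Python scripts to look and compute and a shell command to move; the robot and the scene stay as the last step left them, time stands still between calls to the robot, and variables do not carry over. Pictures are saved under pics/ and viewed, and the job is handed in when it is done.

```bash
mkdir -p pics; ls; cat > h.py <<'E'
import numpy as np, cv2
from rig import sensors, vision, bot
def snap(name,fn):
    im=vision.camera(name); cv2.imwrite('pics/'+fn,im[:,:,::-1]); return im
def ray(name,u,v,cal=None):
    c=cal or vision.calibration(name); K=np.array(c['intrinsics']);V=np.array(c['view'])
    R=V[:3,:3];t=V[:3,3]; o=-R.T@t; d=R.T@np.linalg.inv(K)@np.array([u,v,1.]); return o,d/np.linalg.norm(d)
def atz(name,u,v,z,cal=None):
    o,d=ray(name,u,v,cal); return o+d*(z-o[2])/d[2]
def proj(name,p,cal=None):
    c=cal or vision.calibration(name); K=np.array(c['intrinsics']);V=np.array(c['view'])
    q=K@(V[:3,:3]@np.array(p)+V[:3,3]); return q[:2]/q[2]
E
python3 - <<'E'
from h import *
s=sensors.observe(); print(s['clock'],s['tcp_pos'],s['grip_width'],s['ft_force'],bot.grasp_offset); print(np.round(s['orientation'],3))
for n in ['scene','top','wrist']:
    snap(n,n+'0.png'); c=vision.calibration(n); print(n,np.round(c['intrinsics'],1).tolist(),np.round(c['view'],3).tolist())
for n in ['scene','top']:
    for l in ['pin_head','aperture','stylus','stylus_holder','readout','fork_stand','ring_gauge','loupe','tape_roll','oil_bottle']:
        print(n,l,[(np.round(r['rect'],1).tolist(),round(r['confidence'],2)) for r in vision.find_in(n,l)[:2]])
print(sensors.observe()['clock'])
E
```

```text
pics
0.0 [0.25443727 0.57018236 0.20512997] 0.08563823615355888 [-0.78094851  0.32907613  0.378286  ] 0.0187
[[ 0.913 -0.408 -0.001]
 [-0.408 -0.913 -0.002]
 [ 0.     0.002 -1.   ]]
scene [[507.2, 0.0, 315.1], [0.0, 507.2, 194.1], [0.0, 0.0, 1.0]] [[0.034, -0.999, 0.004, -0.066], [-0.795, -0.029, -0.606, 0.44], [0.606, 0.018, -0.795, 0.94], [0.0, 0.0, 0.0, 1.0]]
top [[433.1, 0.0, 317.3], [0.0, 433.1, 188.9], [0.0, 0.0, 1.0]] [[-0.02, -1.0, -0.007, -0.048], [-0.98, 0.021, -0.196, 0.531], [0.196, 0.003, -0.981, 1.136], [0.0, 0.0, 0.0, 1.0]]
wrist [[359.1, 0.0, 314.7], [0.0, 359.1, 197.7], [0.0, 0.0, 1.0]] [[-0.408, -0.913, 0.001, 0.624], [-0.867, 0.388, 0.313, -0.041], [-0.286, 0.127, -0.95, 0.38], [0.0, 0.0, 0.0, 1.0]]
scene pin_head []
scene aperture []
scene stylus [([289.2, 195.9, 295.0, 216.3], 0.51), ([390.6, 181.1, 397.0, 189.9], 0.24)]
scene stylus_holder [([279.4, 207.6, 306.0, 237.9], 0.74)]
scene readout [([194.0, 176.2, 237.8, 227.2], 0.9)]
scene fork_stand [([391.0, 180.0, 398.8, 190.0], 0.68), ([368.7, 156.4, 400.8, 197.0], 0.56)]
scene ring_gauge [([276.9, 169.8, 291.3, 
[... 156 characters left out ...]

scene oil_bottle [([430.6, 152.7, 448.7, 178.4], 0.82), ([290.0, 200.1, 298.2, 218.3], 0.68)]
top pin_head [([297.2, 208.6, 301.5, 217.6], 0.58)]
top aperture [([204.9, 177.6, 254.2, 221.9], 0.67)]
top stylus [([292.5, 207.4, 300.6, 217.5], 0.5)]
top stylus_holder [([284.9, 204.5, 305.1, 227.3], 0.78), ([292.6, 206.3, 302.2, 217.4], 0.74)]
top readout [([208.1, 177.0, 250.8, 221.7], 0.91), ([360.8, 149.8, 393.8, 207.0], 0.51)]
top fork_stand [([361.4, 147.6, 394.9, 206.2], 0.56)]
top ring_gauge [([281.1, 160.2, 293.2, 169.6], 0.46)]
top loupe [([266.9, 239.4, 284.6, 254.0], 0.42)]
top tape_roll [([322.5, 235.6, 345.5, 260.4], 0.54)]
top oil_bottle [([417.6, 146.8, 435.1, 157.5], 0.61)]
1.15
```

```bash
python3 - <<'E'
import cv2
a=cv2.imread('pics/scene0.png')[130:290,160:480]; cv2.imwrite('pics/s0z.png',cv2.resize(a,None,fx=2.5,fy=2.5,interpolation=cv2.INTER_CUBIC))
a=cv2.imread('pics/top0.png')[120:280,180:460]; cv2.imwrite('pics/t0z.png',cv2.resize(a,None,fx=2.8,fy=2.8,interpolation=cv2.INTER_CUBIC))
E
```

```text
(no output)
```

View pics/s0z.png

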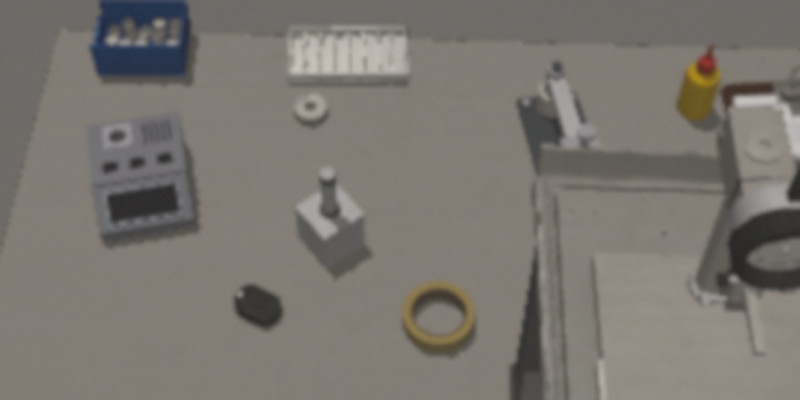

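View pics/t0z.png

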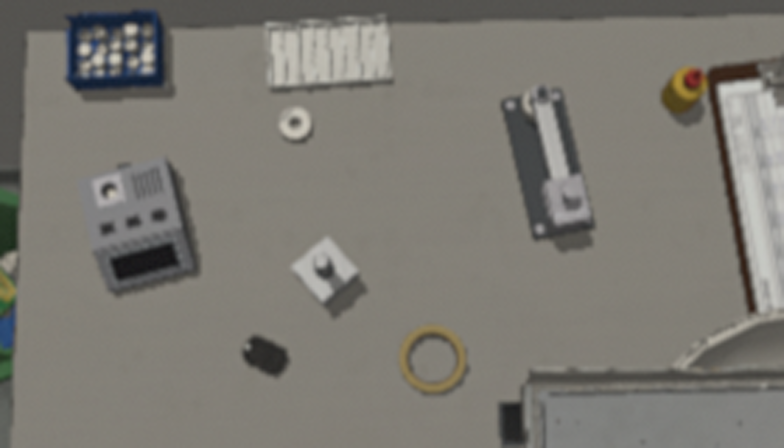

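View pics/wrist0.png

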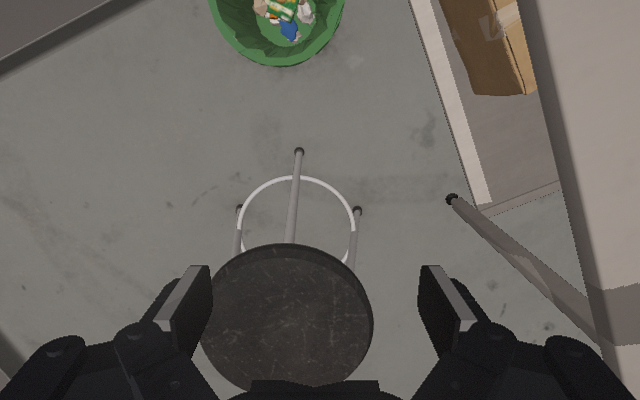

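View pics/scene0.png

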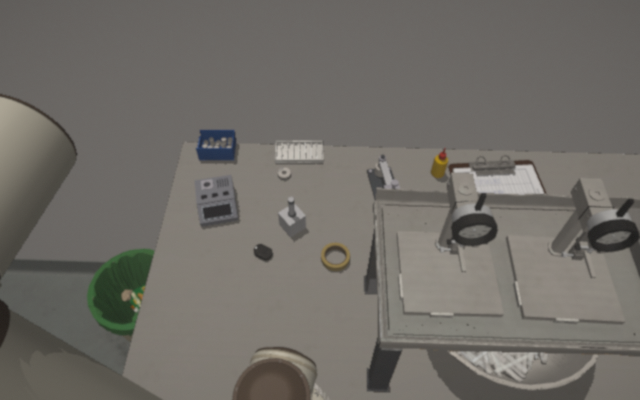

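```bash
cat >> h.py <<'E'
def tri(n1,p1,n2,p2):
    o,d=ray(n1,*p1);q,e=ray(n2,*p2)
    A=np.stack([d,-e],1); s=np.linalg.lstsq(A,q-o,rcond=None)[0]
    a=o+d*s[0];b=q+e*s[1]; return np.round((a+b)/2,4),round(float(np.linalg.norm(a-b)),4)
E
python3 - <<'E'
from h import *
T=lambda x,y:(x/2.8+180-.3,y/2.8+120-.3); S=lambda x,y:(x/2.5+160-.3,y/2.5+130-.3)
P=lambda n,p,z: print(n,np.round(atz('top',*p,z),4))
P('pin',T(571,197),.098);P('handletop',T(323,262),.108);P('aperture',T(109,190),.046)
for c in [(292,268),(327,237),(360,270),(326,302)]: P('holdtop',T(*c),.05)
for c in [(502,102),(560,90),(593,225),(535,240)]: P('base',T(*c),.008)
P('forktop',T(569,198),.07);P('nut',T(541,95),.07)
P('ring',T(295,124),.012);P('tape',T(433,359),.018);P('loupe',T(265,355),.014)
P('bottle',T(685,88),.05)
for c in [(82,180),(166,160),(192,272),(112,292)]: P('readout',T(*c),.03)
print('handle',tri('top',T(323,262),'scene',S(328,173)))
print('aper',tri('top',T(109,190),'scene',S(117,135)))
print('shelf corner',tri('top',T(527,372),'scene',S(540,150)),tri('top',T(527,372),'scene',S(538,182)))
print('shelf z: ', [np.round(atz('top',*T(527,372),z),3) for z in (.1,.2,.3,.4)],[np.round(atz('scene',*S(538,182),z),3) for z in (.1,.2,.3,.4)])
E
```

```text
pin [ 0.514  -0.2333  0.098 ]
handletop [ 4.56e-01 -1.00e-04  1.08e-01]
aperture [0.541  0.2139 0.046 ]
holdtop [0.459  0.0333 0.05  ]
holdtop [ 0.4888 -0.001   0.05  ]
holdtop [ 0.4557 -0.0327  0.05  ]
holdtop [0.4253 0.0006 0.05  ]
base [ 0.6329 -0.1809  0.008 ]
base [ 0.6444 -0.2413  0.008 ]
base [ 0.5022 -0.2678  0.008 ]
base [ 0.4881 -0.2085  0.008 ]
forktop [ 0.5185 -0.2356  0.07  ]
nut [ 0.6219 -0.2133  0.07  ]
ring [0.6131 0.0326 0.012 ]
tape [ 0.3706 -0.1021  0.018 ]
loupe [0.3781 0.0633 0.014 ]
bottle [ 0.6316 -0.3597  0.05  ]
readout [0.5552 0.2451 0.03  ]
readout [0.5739 0.1611 0.03  ]
readout [0.4599 0.1337 0.03  ]
readout [0.4418 0.2122 0.03  ]
handle (array([0.4554, 0.0016, 0.1112]), 0.0039)
aper (array([0.5403, 0.2148, 0.0489]), 0.0031)
shelf corner (array([ 0.3422, -0.1624,  0.2983]), 0.0013) (array([ 0.3443, -0.166 ,  0.2571]), 0.0031)
shelf z:  [array([ 0.352, -0.185,  0.1  ]), array([ 0.347, -0.174,  0.2  ]), array([ 0.342, -0.163,  0.3  ]), array([ 0.337, -0.152,  0.4  ])] [array([ 0.461, -0.184,  0.1  ]), array([ 0.386, -0.172,  0.2  ]), array([ 0.312, -0.159,  0.3  ]), array([ 0.238, -0.147,  0.4  ])]
```

View pics/top0.png

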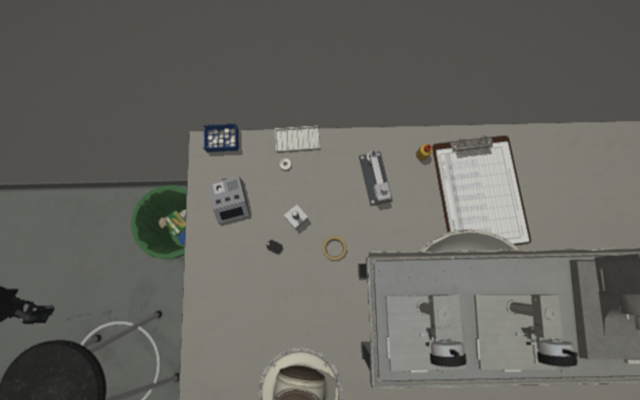

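```bash
python3 -m jog '{"claw":[-1,-1,-1,-1,-1,-1,-1,-1,-1,-1],"xyz":[[0.3,-0.9,0.1],[0.35,-0.97,0.1],[0.35,-0.97,0.1],[0.35,-0.97,0.05],[0.35,-0.97,0],[0.35,-0.97,0],[0.35,-0.97,0],[0.35,-0.97,0],[0.35,-0.97,0],[0.3,-0.8,0]],"twist":[[0,0,0],[0,0,0],[0,0,0],[0,0,0],[0,0,0],[0,0,0],[0,0,0],[0,0,0],[0,0,0],[0,0,0]]}' 40
python3 - <<'E'
from h import *
s=sensors.observe(); print(s['clock'],s['tcp_pos'],np.round(s['joints'],3),s['grip_width'],np.round(s['ft_force'],2)); print(np.round(s['orientation'],3))
c=vision.calibration('wrist'); V=np.array(c['view']); print('cam',-V[:3,:3].T@V[:3,3])
snap('wrist','w1.png')
for l in ['pin_head','fork_stand','clevis_pin','stylus','stylus_holder','aperture','readout']:
   print(l,[(np.round(r['rect'],1).tolist(),round(r['confidence'],2)) for r in vision.find_in('wrist',l)[:2]])
E
```

```text
clock: 2.4
tcp_pos: [0.459, -0.0039, 0.2292]
orientation: [[0.917, -0.399, 0.009], [-0.399, -0.917, 0.004], [0.007, -0.007, -1.0]]
ft_force: [1.0, 0.8, -0.9]
grip_width: -0.0002
2.4 [ 0.45904907 -0.00385721  0.22923978] [ 0.347  0.075 -0.345 -0.    -1.142  0.814] -0.00018897899394383763 [ 1.02  0.77 -0.85]
[[ 0.917 -0.399  0.009]
 [-0.399 -0.917  0.004]
 [ 0.007 -0.007 -1.   ]]
cam [ 0.53078006 -0.03712042  0.39750045]
pin_head [([269.9, 227.7, 305.2, 257.0], 0.23)]
fork_stand [([460.2, 0.1, 575.4, 52.8], 0.57)]
clevis_pin []
stylus [([301.3, 164.4, 319.9, 195.2], 0.57)]
stylus_holder [([279.0, 131.7, 339.5, 196.7], 0.62)]
aperture [([51.4, 121.4, 203.2, 249.0], 0.83)]
readout [([54.1, 122.8, 203.0, 243.1], 0.76)]
```

View pics/w1.png

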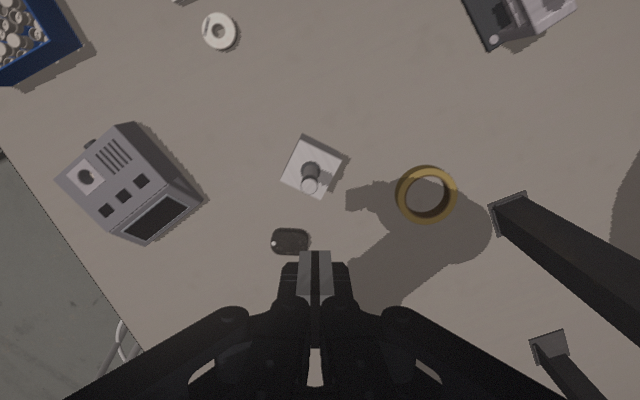

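```bash
python3 -m jog '{"claw":[-1,-1,-1,-1,-1,-1,-1,-1,-1,-1],"xyz":[[0.15,-0.6,0],[0.2,-0.85,0],[0.2,-0.85,0],[0.2,-0.85,0],[0.15,-0.6,0],[0,0,0],[0,0,0],[0,0,0],[0,0,0],[0,0,0]],"twist":[[0,0,0],[0,0,0],[0,0,0],[0,0,0],[0,0,0],[0,0,0],[0,0,0],[0,0,0],[0,0,0],[0,0,0]]}' 40
python3 - <<'E'
from h import *
s=sensors.observe(); print(s['clock'],s['tcp_pos'],np.round(s['joints'],3),s['grip_width'],np.round(s['ft_force'],2)); print(np.round(s['orientation'],3))
c=vision.calibration('wrist'); np.savez('c2.npz',**c)
snap('wrist','w2.png')
for l in ['pin_head','fork_stand']:
   print(l,[(np.round(r['rect'],1).tolist(),round(r['confidence'],2)) for r in vision.find_in('wrist',l)[:2]])
E
```

```text
clock: 4.05
tcp_pos: [0.5158, -0.2192, 0.2303]
orientation: [[0.928, -0.372, 0.011], [-0.373, -0.928, 0.005], [0.009, -0.009, -1.0]]
ft_force: [-0.0, 0.1, 0.1]
grip_width: 0.0001
4.05 [ 0.51577988 -0.21918824  0.2303349 ] [-0.116  0.254 -0.118 -0.007 -1.188  1.308] 0.0001362084307796082 [-0.01  0.07  0.11]
[[ 0.928 -0.372  0.011]
 [-0.373 -0.928  0.005]
 [ 0.009 -0.009 -1.   ]]
pin_head [([316.2, 158.3, 338.1, 179.5], 0.66)]
fork_stand [([235.8, 33.7, 359.8, 191.5], 0.8), ([116.4, 279.4, 158.1, 321.1], 0.51)]
```

View pics/w2.png

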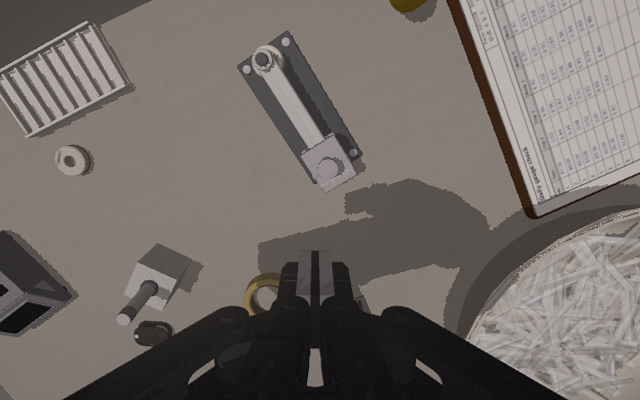

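```bash
python3 - <<'E'
from h import *
cal={k:v for k,v in np.load('c2.npz').items()}
for z in (.07,.096,.100,.104): print(z,np.round(atz('wrist',328,168.5,z,cal),4))
for z in (.096,.100,.104): print('top',z,np.round(atz('top',571/2.8+180-.3,197/2.8+120-.3,z),4))
im=cv2.imread('pics/w2.png')[20:200,220:380]; cv2.imwrite('pics/w2z.png',cv2.resize(im,None,fx=3.3,fy=3.3,interpolation=cv2.INTER_CUBIC))
# stylus handle bottom etc
print(proj('wrist',[.4565,.0,.05],cal),proj('wrist',[.4565,0,.108],cal))
print('nut',np.round(atz('wrist',263,59,.074,cal),4))
E
```

```text
0.07 [ 0.5135 -0.2308  0.07  ]
0.096 [ 0.5194 -0.2324  0.096 ]
0.1 [ 0.5203 -0.2326  0.1   ]
0.104 [ 0.5212 -0.2329  0.104 ]
top 0.096 [ 0.5144 -0.2336  0.096 ]
top 0.1 [ 0.5137 -0.233   0.1   ]
top 0.104 [ 0.5129 -0.2324  0.104 ]
[152.66312902 286.12765436] [126.10838714 318.75730333]
nut [ 0.6232 -0.2144  0.074 ]
```

View pics/w2z.png

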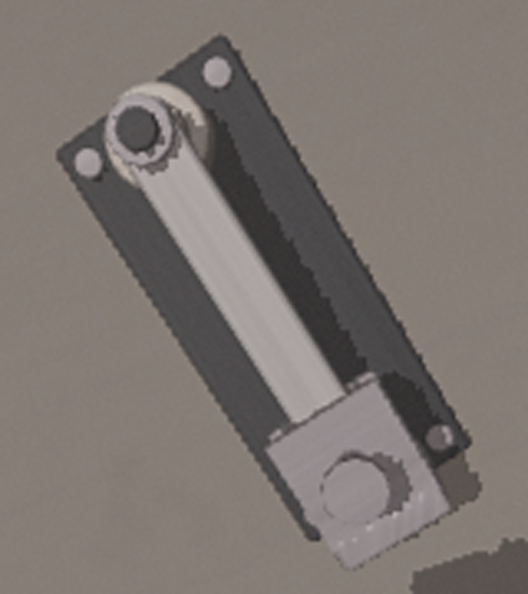

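```bash
python3 - <<'E'
from h import *
cal={k:v for k,v in np.load('c2.npz').items()}
C=[(265,450),(380,378),(455,508),(348,570)]
q=[atz('wrist',x/3.3+220,y/3.3+20,.07,cal)[:2] for x,y in C]; print(np.round(q,4),np.mean(q,0),[np.linalg.norm(q[i]-q[i-1]) for i in range(4)])
# base corners
C=[(58,155),(222,36),(468,448),(315,540)]
q=np.array([atz('wrist',x/3.3+220,y/3.3+20,.008,cal)[:2] for x,y in C]);print(np.round(q,4))
c=q[[0,1]].mean(0);L=(q[0]-q[3]);L/=np.linalg.norm(L);print('len',np.linalg.norm(q[0]-q[3]),'axis',L,'forkcentre',c-L*(75+48)/1000, 'nut',c-L*.017)
E
```

```text
[[ 0.5338 -0.2111]
 [ 0.5406 -0.2483]
 [ 0.4982 -0.255 ]
 [ 0.4923 -0.22  ]] [ 0.51620096 -0.23361036] [np.float64(0.04240602168977319), np.float64(0.037791641591077514), np.float64(0.042879594831854), np.float64(0.035547630294329634)]
[[ 0.6332 -0.1796]
 [ 0.6452 -0.2403]
 [ 0.499  -0.2668]
 [ 0.4884 -0.2076]]
len 0.14742347791830832 axis [0.98181699 0.18982991] forkcentre [ 0.51839029 -0.23330198] nut [ 0.62246289 -0.21318001]
```

```bash
python3 -m jog '{"claw":[-1,-1,-1,-1,-1,-1,-1,-1,-1,-1],"xyz":[[0.04,-0.23,-0.3],[0,0,-0.6],[0,0,-0.6],[0,0,-0.3],[0,0,0],[0,0,0],[0,0,0],[0,0,0],[0,0,0],[0,0,0]],"twist":[[-0.036,0.08,0],[0,0,0],[0,0,0],[0,0,0],[0,0,0],[0,0,0],[0,0,0],[0,0,0],[0,0,0],[0,0,0]]}' 40
python3 - <<'E'
from h import *
s=sensors.observe(); print(s['clock'],s['tcp_pos'],np.round(s['ft_force'],2)); print(np.round(s['orientation'],3))
snap('wrist','w3.png'); snap('top','t3.png');snap('scene','s3.png')
a=cv2.imread('pics/top0.png')
a=np.hstack([cv2.resize(cv2.imread('pics/t3.png')[100:280,300:460],None,fx=2.4,fy=2.4,interpolation=2),cv2.resize(cv2.imread('pics/s3.png')[100:280,300:460],None,fx=2.4,fy=2.4,interpolation=2)]); cv2.imwrite('pics/ts3.png',a)
E
```

```text
clock: 5.45
tcp_pos: [0.5182, -0.2379, 0.1163]
orientation: [[0.927, -0.375, -0.001], [-0.375, -0.927, -0.002], [-0.001, 0.002, -1.0]]
ft_force: [-0.2, 0.0, -0.3]
grip_width: 0.0003
5.45 [ 0.51820288 -0.23789893  0.11627877] [-0.22  0.01 -0.25]
[[ 0.927 -0.375 -0.001]
 [-0.375 -0.927 -0.002]
 [-0.001  0.002 -1.   ]]
```

View pics/w3.png

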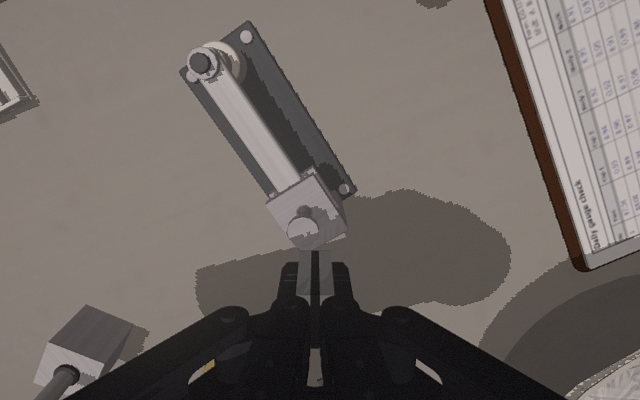

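View pics/ts3.png

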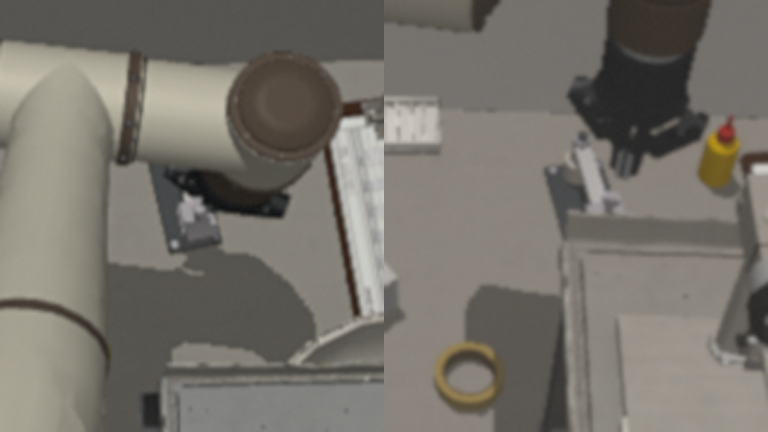

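```bash
python3 - <<'E'
from h import *
im=cv2.imread('pics/w3.png')[160:290,250:370]; cv2.imwrite('pics/w3z.png',cv2.resize(im,None,fx=4,fy=4,interpolation=cv2.INTER_CUBIC))
cal={k:v for k,v in np.load('c2.npz').items()}
c3=vision.calibration('wrist')
print('tcp px',proj('wrist',[.5182,-.2379,.1163],c3))
for z in (.07,.096,.100,.104): print(z,np.round(atz('wrist',302,228.5,z,c3),4),np.round(atz('wrist',328,168.5,z,cal),4))
E
```

```text
tcp px [313.43107848 243.63172578]
0.07 [ 0.5104 -0.2267  0.07  ] [ 0.5135 -0.2308  0.07  ]
0.096 [ 0.5204 -0.2318  0.096 ] [ 0.5194 -0.2324  0.096 ]
0.1 [ 0.5219 -0.2325  0.1   ] [ 0.5203 -0.2326  0.1   ]
0.104 [ 0.5234 -0.2333  0.104 ] [ 0.5212 -0.2329  0.104 ]
```

View pics/w3z.png

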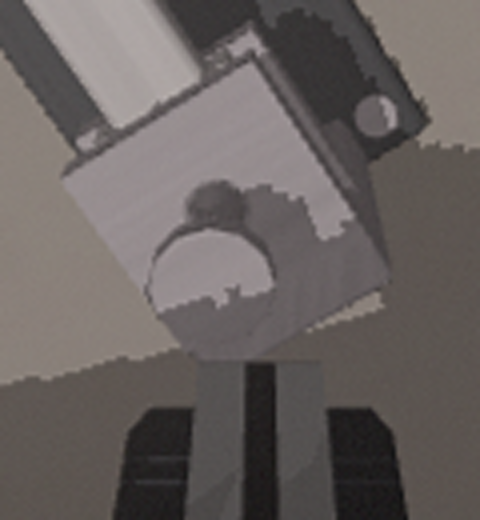

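```bash
python3 -m jog '{"claw":[-1,-1,-1,-1,-1,-1,-1,-1,-1,-1],"xyz":[[0.015,0.08,0],[0,0,-0.1],[0,0,-0.1],[0,0,-0.1],[0,0,-0.1],[0,0,-0.1],[0,0,-0.05],[0,0,-0.05],[0,0,0],[0,0,0]],"twist":[[0,0,0],[0,0,0],[0,0,0],[0,0,0],[0,0,0],[0,0,0],[0,0,0],[0,0,0],[0,0,0],[0,0,0]]}' 40
python3 - <<'E'
from h import *
s=sensors.observe(); print(s['clock'],s['tcp_pos'],np.round(s['ft_force'],2)); print(np.round(s['orientation'],3))
snap('wrist','w4.png')
im=cv2.imread('pics/w4.png')[130:330,200:420]; cv2.imwrite('pics/w4z.png',cv2.resize(im,None,fx=3,fy=3,interpolation=cv2.INTER_CUBIC))
E
```

```text
clock: 6.85
tcp_pos: [0.5187, -0.2326, 0.0768]
orientation: [[0.927, -0.375, -0.003], [-0.375, -0.927, -0.001], [-0.002, 0.002, -1.0]]
ft_force: [-0.6, -0.5, 0.4]
grip_width: 0.0002
6.85 [ 0.51870551 -0.23262744  0.07680472] [-0.56 -0.47  0.43]
[[ 0.927 -0.375 -0.003]
 [-0.375 -0.927 -0.001]
 [-0.002  0.002 -1.   ]]
```

View pics/w4z.png

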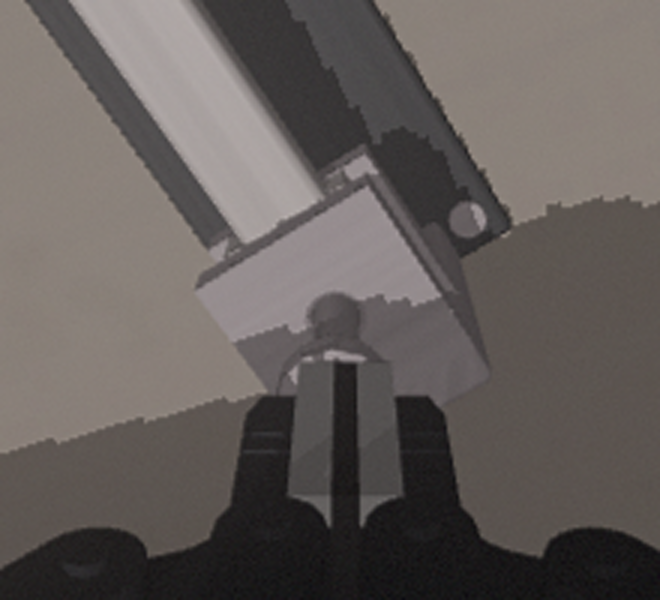

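```bash
python3 - <<'E'
from h import *
c=vision.calibration('wrist'); V=np.array(c['view']); print('cam',-V[:3,:3].T@V[:3,3])
im=cv2.resize(cv2.imread('pics/w4.png'),None,fx=3,fy=3,interpolation=2)
ctr=np.array([.519,-.233])
for z,r,col in [(.07,.004,(0,255,0)),(.077,.009,(0,0,255)),(.071,.009,(0,160,255)),(.1,.009,(255,0,0)),(.094,.009,(255,160,0))]:
    pts=[proj('wrist',[ctr[0]+r*np.cos(t),ctr[1]+r*np.sin(t),z],c)*3 for t in np.linspace(0,6.3,40)]
    cv2.polylines(im,[np.int32(pts)],True,col,1)
cv2.imwrite('pics/w4p.png',im[390:990,600:1260])
E
```

```text
cam [ 0.59319496 -0.26316758  0.24438065]
```

View pics/w4p.png

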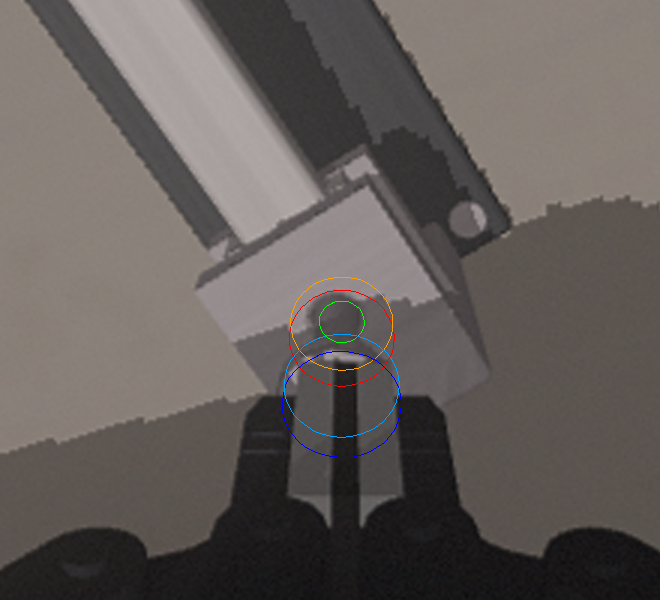

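```bash
python3 - <<'E'
from h import *
p=np.array([.5182,-.2379,.1163])
print(proj('scene',p),proj('scene',p+[0,0,.02]),proj('scene',[.519,-.233,.1]))
im=snap('scene','s4.png'); im=snap('top','t4.png')
s=[]
for f in ('s3','s4'):
    a=cv2.imread(f'pics/{f}.png')[130:210,350:450]; s.append(cv2.resize(a,None,fx=4,fy=4,interpolation=2))
cv2.imwrite('pics/s34.png',np.hstack(s))
c=vision.calibration('wrist')
st=sensors.observe();R=np.array(st['orientation']);t=np.array(st['tcp_pos'])
for dz in (0,-.005,-.01,-.02):
  for dx in (0,.005,.008,.011): print(dz,dx,[np.round(proj('wrist',t+R@[dx,y,dz],c),1).tolist() for y in (-.0075,0,.0075)])
E
```

```text
[398.24832171 178.62294909] [399.43942068 173.02082796] [395.15150917 182.7444348 ]
0 0 [[298.8, 243.6], [313.4, 243.6], [328.0, 243.6]]
0 0.005 [[298.7, 234.7], [313.4, 234.7], [328.1, 234.7]]
0 0.008 [[298.6, 229.2], [313.4, 229.2], [328.2, 229.2]]
0 0.011 [[298.5, 223.7], [313.4, 223.7], [328.3, 223.7]]
-0.005 0 [[298.4, 247.9], [313.4, 247.9], [328.4, 247.9]]
-0.005 0.005 [[298.2, 238.8], [313.4, 238.8], [328.5, 238.8]]
-0.005 0.008 [[298.2, 233.2], [313.4, 233.2], [328.6, 233.2]]
-0.005 0.011 [[298.1, 227.6], [313.3, 227.6], [328.6, 227.6]]
-0.01 0 [[297.9, 252.5], [313.3, 252.5], [328.7, 252.5]]
-0.01 0.005 [[297.8, 243.2], [313.3, 243.2], [328.9, 243.2]]
-0.01 0.008 [[297.7, 237.5], [313.3, 237.5], [328.9, 237.5]]
-0.01 0.011 [[297.6, 231.7], [313.3, 231.7], [329.0, 231.7]]
-0.02 0 [[297.0, 262.5], [313.3, 262.5], [329.5, 262.5]]
-0.02 0.005 [[296.8, 252.7], [313.2, 252.7], [329.7, 252.7]]
-0.02 0.008 [[296.7, 246.7], [313.2, 246.7], [329.8, 246.7]]
-0.02 0.011 [[296.6, 240.7], [313.2, 240.7], [329.8, 240.7]]
```

View pics/s34.png

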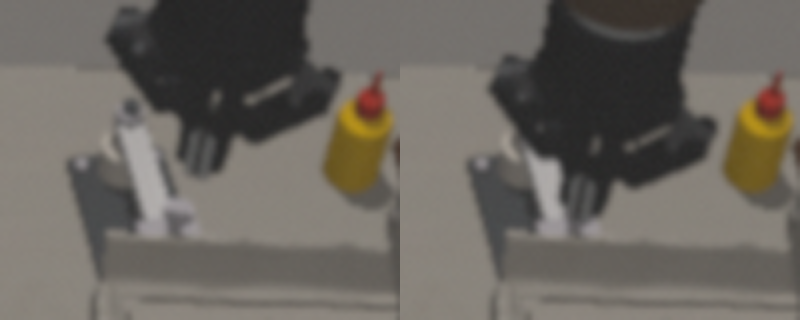

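```bash
python3 -m jog '{"claw":[-1,-1,-1,-1,-1,-1,-1,-1,-1,-1],"xyz":[[0,0,-0.05],[0,0,-0.05],[0,0,-0.05],[0,0,-0.05],[0,0,0],[0,0,0],[0,0,0],[0,0,0],[0,0,0],[0,0,-0.03]],"twist":[[0,0,0],[0,0,0],[0,0,0],[0,0,0],[0,0,0],[0,0,0],[0,0,0],[0,0,0],[0,0,0],[0,0,0]]}' 40
python3 - <<'E'
from h import *
s=sensors.observe(); print(s['clock'],s['tcp_pos'],np.round(s['ft_force'],2)); print(np.round(s['orientation'],3))
snap('wrist','w5.png')
im=cv2.imread('pics/w5.png')[130:330,200:420]; cv2.imwrite('pics/w5z.png',cv2.resize(im,None,fx=3,fy=3,interpolation=cv2.INTER_CUBIC))
E
```

```text
clock: 8.25
tcp_pos: [0.5191, -0.2327, 0.0643]
orientation: [[0.927, -0.375, -0.002], [-0.375, -0.927, -0.002], [-0.001, 0.003, -1.0]]
ft_force: [-1.4, 1.8, 5.4]
grip_width: 0.0001
8.25 [ 0.5190695  -0.23270526  0.0643006 ] [-1.36  1.77  5.38]
[[ 0.927 -0.375 -0.002]
 [-0.375 -0.927 -0.002]
 [-0.001  0.003 -1.   ]]
```

View pics/w5z.png

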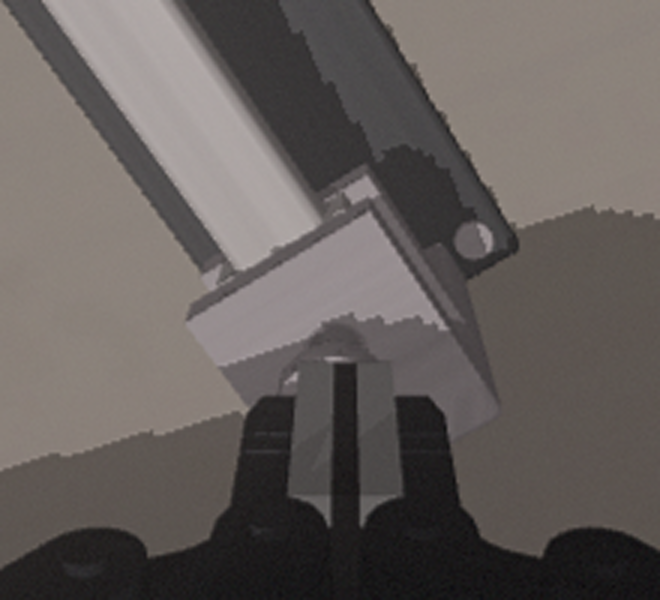

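```bash
python3 -m jog '{"claw":[-1,-1,-1,-1,-1,-1,-1,-1,-1,-1],"xyz":[[0,0,-0.05],[0,0,-0.05],[0,0,-0.05],[0,0,-0.05],[0,0,-0.05],[0,0,-0.03],[0,0,-0.03],[0,0,-0.03],[0,0,-0.03],[0,0,-0.03]],"twist":[[0,0,0],[0,0,0],[0,0,0],[0,0,0],[0,0,0],[0,0,0],[0,0,0],[0,0,0],[0,0,0],[0,0,0]]}' 40
python3 - <<'E'
from h import *
s=sensors.observe(); print(s['clock'],s['tcp_pos'],np.round(s['ft_force'],2)); print(np.round(s['orientation'],3))
snap('wrist','w6.png')
im=cv2.imread('pics/w6.png')[130:330,200:420]; cv2.imwrite('pics/w6z.png',cv2.resize(im,None,fx=3,fy=3,interpolation=cv2.INTER_CUBIC))
E
```

```text
clock: 9.55
tcp_pos: [0.5192, -0.2328, 0.0509]
orientation: [[0.929, -0.37, -0.001], [-0.37, -0.929, -0.006], [0.001, 0.006, -1.0]]
ft_force: [-4.8, 3.9, 14.7]
grip_width: 0.0001
9.55 [ 0.51915157 -0.23284892  0.05087924] [-4.76  3.93 14.72]
[[ 0.929 -0.37  -0.001]
 [-0.37  -0.929 -0.006]
 [ 0.001  0.006 -1.   ]]
```

View pics/w6z.png

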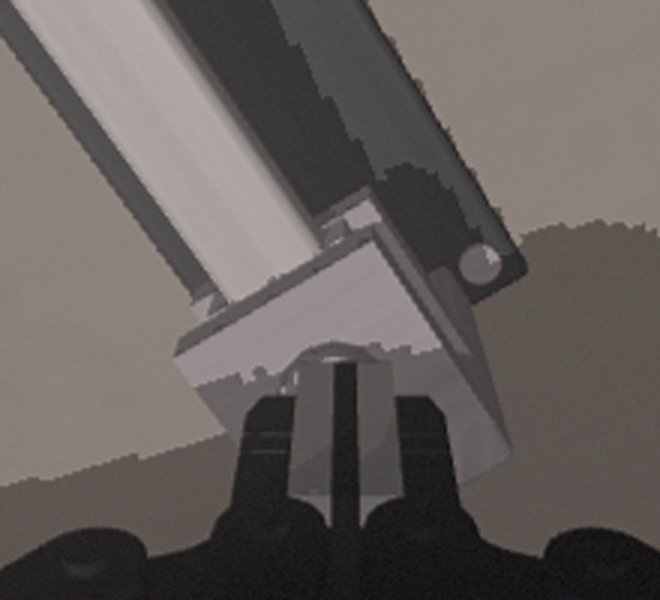

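```bash
python3 -m jog '{"claw":[-1,-1,-1,-1,-1,-1,-1,-1,-1,-1],"xyz":[[0,0,-0.07],[0,0,-0.08],[0,0,-0.09],[0,0,-0.1],[0,0,0],[0,0,0.5],[0,0,0.6],[0,0,0.6],[0,0,0.3],[0,0,0]],"twist":[[0,0,0],[0,0,0],[0,0,0],[0,0,0],[0,0,0],[0,0,0],[0,0,0],[0,0,0],[0,0,0],[0,0,0]]}' 40
python3 - <<'E'
from h import *
s=sensors.observe(); print(s['clock'],s['tcp_pos'],np.round(s['ft_force'],2)); print(np.round(s['orientation'],3))
c=vision.calibration('wrist')
snap('wrist','w7.png')
im=cv2.resize(cv2.imread('pics/w7.png')[100:300,200:420],None,fx=3,fy=3,interpolation=cv2.INTER_CUBIC)
cv2.imwrite('pics/w7z.png',im)
for x,y in ((.519,-.233),(.5184,-.2333)):
  print([np.round(proj('wrist',[x,y,z],c),1).tolist() for z in (.07,.076,.08,.09,.1)])
E
```

```text
clock: 10.85
tcp_pos: [0.5191, -0.2325, 0.1703]
orientation: [[0.931, -0.364, 0.0], [-0.364, -0.931, -0.01], [0.004, 0.009, -1.0]]
ft_force: [-0.2, -0.2, -0.8]
grip_width: 0.0001
10.85 [ 0.51910552 -0.23249321  0.17025927] [-0.24 -0.19 -0.81]
[[ 0.931 -0.364  0.   ]
 [-0.364 -0.931 -0.01 ]
 [ 0.004  0.009 -1.   ]]
[[313.4, 188.0], [313.4, 190.3], [313.4, 191.8], [313.5, 195.8], [313.6, 200.2]]
[[314.0, 188.6], [314.1, 190.8], [314.1, 192.4], [314.2, 196.4], [314.3, 200.8]]
```

View pics/w7z.png

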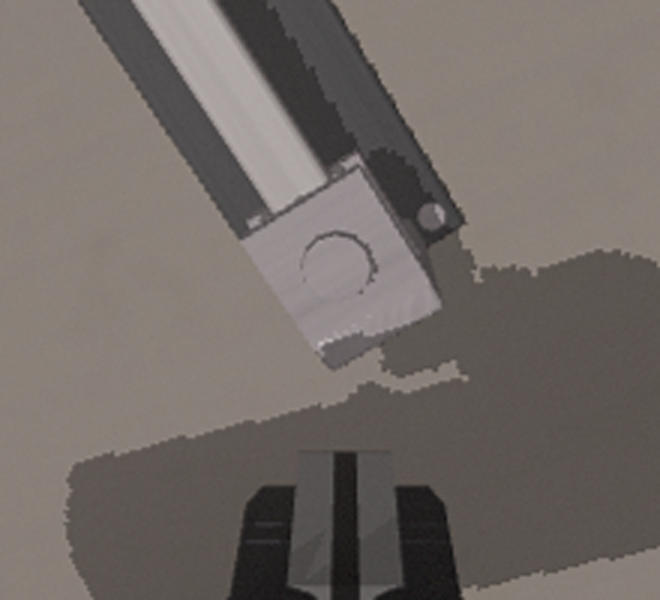

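```bash
python3 -m jog '{"claw":[-1,-1,1,1,1,1,1,1,1,1],"xyz":[[-0.1,0.5,0.3],[-0.22,0.85,0.2],[-0.22,0.85,0],[-0.22,0.85,0],[-0.2,0.6,0],[-0.05,0.2,0],[0,0,0],[0,0,0],[0,0,0],[0,0,0]],"twist":[[0.07,0,0],[0,0,0],[0,0,0],[0,0,0],[0,0,0],[0,0,0],[0,0,0],[0,0,0],[0,0,0],[0,0,0]]}' 40
python3 - <<'E'
from h import *
s=sensors.observe(); print(s['clock'],s['tcp_pos'],s['grip_width'],np.round(s['ft_force'],2)); print(np.round(s['orientation'],3))
c=vision.calibration('wrist'); np.savez('c8.npz',**c)
snap('wrist','w8.png')
for l in ['stylus','stylus_grip','stylus_holder','fork_stand','pin_head','aperture']: print(l,[(np.round(r['rect'],1).tolist(),round(r['confidence'],2)) for r in vision.find_in('wrist',l)[:2]])
for p in ([.457,0,.05],[.457,0,.108],[.541,.214,.046]): print(proj('wrist',p,c))
E
```

```text
clock: 12.15
tcp_pos: [0.4517, 0.0021, 0.1856]
orientation: [[0.928, -0.371, -0.023], [-0.371, -0.928, -0.0], [-0.022, 0.009, -1.0]]
ft_force: [0.4, 0.7, 0.4]
grip_width: 0.0852
12.15 [0.45168309 0.00208797 0.185565  ] 0.08522768764682402 [0.38 0.7  0.38]
[[ 0.928 -0.371 -0.023]
 [-0.371 -0.928 -0.   ]
 [-0.022  0.009 -1.   ]]
stylus [([298.5, 161.5, 320.0, 199.7], 0.81)]
stylus_grip [([296.2, 157.0, 321.2, 201.2], 0.64)]
stylus_holder [([274.0, 124.6, 345.7, 199.8], 0.72)]
fork_stand [([497.4, 1.9, 606.4, 37.3], 0.98)]
pin_head []
aperture [([9.4, 107.0, 188.7, 248.4], 0.82)]
[312.59213072 166.42738076]
[312.83064467 186.91675418]
[ 48.65642949 167.58763278]
```

View pics/w8.png

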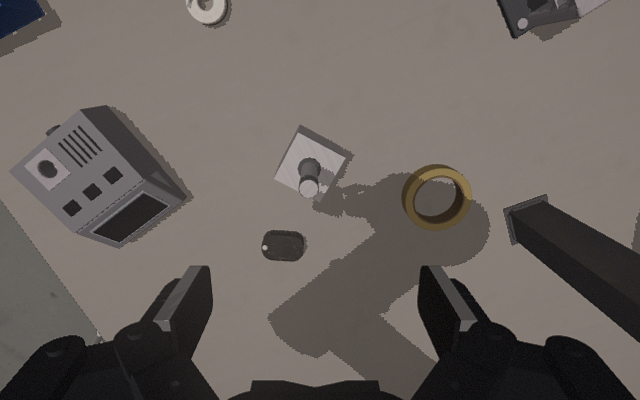

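```bash
python3 - <<'E'
from h import *
c={k:v for k,v in np.load('c8.npz').items()}
im=cv2.resize(cv2.imread('pics/w8.png')[110:220,250:370],None,fx=5,fy=5,interpolation=2)
cv2.imwrite('pics/w8z.png',im)
im=cv2.resize(cv2.imread('pics/w8.png')[110:230,0:120],None,fx=5,fy=5,interpolation=2)
cv2.imwrite('pics/w8a.png',im)
E
```

```text
(no output)
```

View pics/w8z.png

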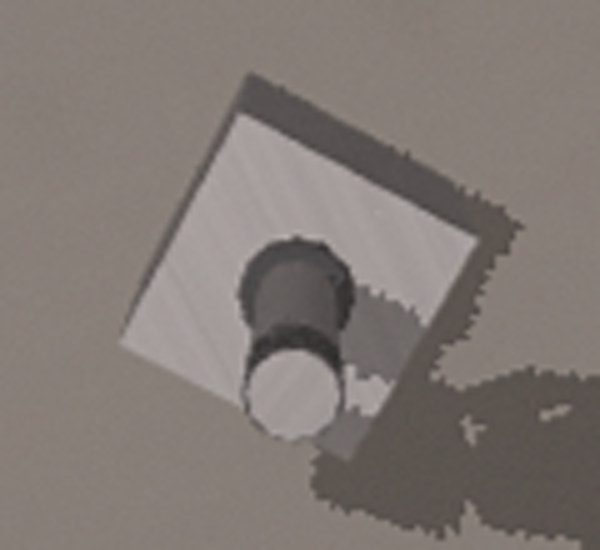

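View pics/w8a.png

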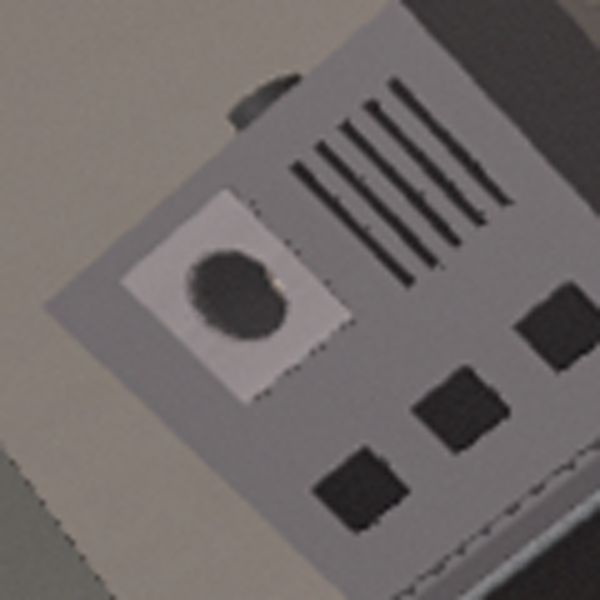

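```bash
python3 - <<'E'
from h import *
c={k:v for k,v in np.load('c8.npz').items()}
print('handle',atz('wrist',308.4,188.4,.108,c))
q=np.array([atz('wrist',x/5+249.9,y/5+109.9,.05,c)[:2] for x,y in [(240,113),(478,238),(350,460),(120,345)]]);print(q,q.mean(0),[np.linalg.norm(q[i]-q[i-1]) for i in range(4)])
q=np.array([atz('wrist',x/5-.1,y/5+109.9,.046,c)[:2] for x,y in [(232,190),(352,317),(247,403),(120,280)]]);print(q,q.mean(0),[np.linalg.norm(q[i]-q[i-1]) for i in range(4)])
# pads tips: inner tip corners in image (211,266),(418,266)
E
```

```text
handle [0.45715248 0.00334313 0.108     ]
[[ 0.48869329  0.00048966]
 [ 0.45376016 -0.02911669]
 [ 0.42426242  0.00613536]
 [ 0.45923327  0.03554651]] [0.45648729 0.00326371] [np.float64(0.04579165801389646), np.float64(0.04579147488228897), np.float64(0.0459654579447076), np.float64(0.04569437684922643)]
[[0.55625523 0.20546105]
 [0.52964186 0.19961231]
 [0.52320377 0.22607226]
 [0.55025599 0.23292452]] [0.53983921 0.21601753] [np.float64(0.028111087552172644), np.float64(0.02724847436115458), np.float64(0.027231928081285016), np.float64(0.02790655534883207)]
```

```bash
python3 -m jog '{"claw":[1,1,1,1,1,1,1,1,1,1],"xyz":[[0.085,0.01,0],[0,0,-0.5],[0,0,-0.6],[0,0,-0.3],[0,0,0],[0,0,0],[0,0,0],[0,0,0],[0,0,0],[0,0,0]],"twist":[[0,-0.165,0],[0,0,0],[0,0,0],[0,0,0],[0,0,0],[0,0,0],[0,0,0],[0,0,0],[0,0,0],[0,0,0]]}' 40
python3 - <<'E'
from h import *
s=sensors.observe(); print(s['clock'],s['tcp_pos'],s['grip_width'],np.round(s['ft_force'],2)); print(np.round(s['orientation'],3))
c=vision.calibration('wrist'); np.savez('c9.npz',**c)
snap('wrist','w9.png'); snap('scene','s9.png')
cv2.imwrite('pics/s9z.png',cv2.resize(cv2.imread('pics/s9.png')[130:260,220:380],None,fx=4,fy=4,interpolation=2))
for p in ([.4568,.0028,.05],[.4568,0.0028,.108]): print(proj('wrist',p,c))
E
```

```text
clock: 13.75
tcp_pos: [0.4607, 0.0047, 0.1041]
orientation: [[0.93, -0.368, 0.015], [-0.368, -0.93, 0.003], [0.013, -0.008, -1.0]]
ft_force: [0.8, -0.2, -0.5]
grip_width: 0.0859
13.75 [0.46069061 0.00471994 0.10410101] 0.08593395509757537 [ 0.85 -0.17 -0.52]
[[ 0.93  -0.368  0.015]
 [-0.368 -0.93   0.003]
 [ 0.013 -0.008 -1.   ]]
[319.33692963 213.01452101]
[319.75980455 252.17240599]
```

View pics/w9.png

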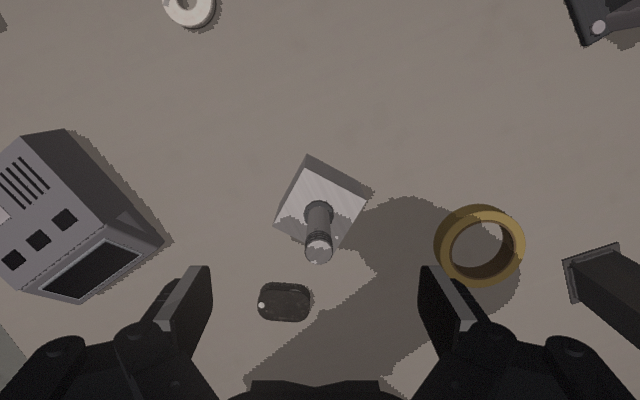

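View pics/s9z.png

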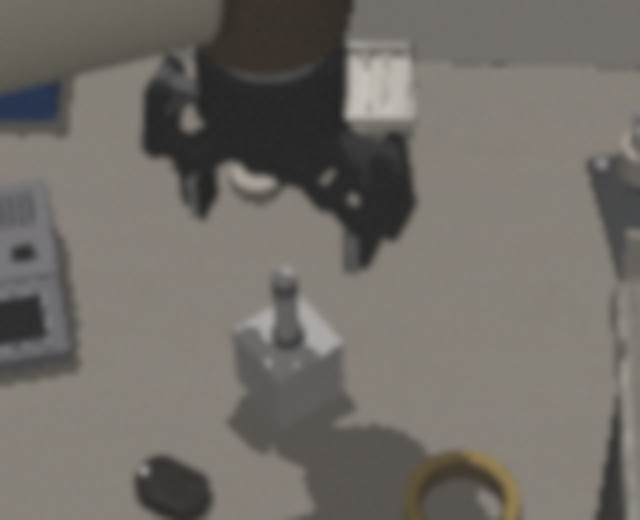

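```bash
python3 - <<'E'
from h import *
c={k:v for k,v in np.load('c9.npz').items()}
K=c['intrinsics'];V=c['view'];s=sensors.observe();R=np.array(s['orientation']);t=np.array(s['tcp_pos'])
im=cv2.imread('pics/w9.png'); cv2.imwrite('pics/w9z.png',cv2.resize(im[240:400,130:290],None,fx=4,fy=4,interpolation=2))
for u0,u1,v in ((209,420,266),(211,419,266),(212,418,300)):
    for w in (.0855,):
        z=K[0,0]*w/(u1-u0); pc=np.array([((u0+u1)/2-K[0,2])/K[0,0]*z,(v-K[1,2])/K[1,1]*z,z])
        pw=V[:3,:3].T@(pc-V[:3,3]); print(v,np.round(R.T@(pw-t),4))
E
```

```text
266 [ 0.0083  0.0005 -0.0384]
266 [ 0.0073  0.0007 -0.0365]
300 [-0.0068  0.0007 -0.0396]
```

View pics/w9z.png

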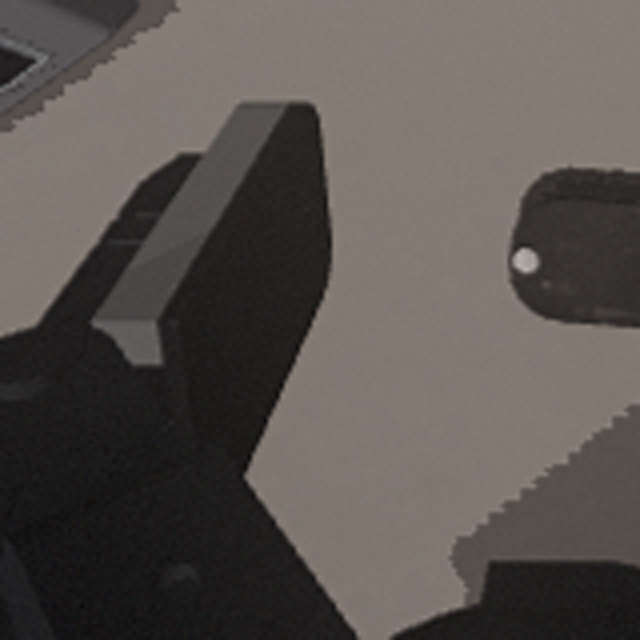

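```bash
python3 -m jog '{"claw":[1,1,1,1,1,1,1,1,1,1],"xyz":[[-0.06,-0.03,0],[0,0,-0.3],[0,0,-0.3],[0,0,-0.2],[0,0,-0.1],[0,0,-0.05],[0,0,0],[0,0,0],[0,0,0],[0,0,0]],"twist":[[-0.02,0.09,0],[0,0,0],[0,0,0],[0,0,0],[0,0,0],[0,0,0],[0,0,0],[0,0,0],[0,0,0],[0,0,0]]}' 40
python3 - <<'E'
from h import *
s=sensors.observe(); print(s['clock'],s['tcp_pos'],s['grip_width'],np.round(s['ft_force'],2)); print(np.round(s['orientation'],3))
snap('wrist','w10.png'); snap('scene','s10.png')
cv2.imwrite('pics/s10z.png',np.hstack([cv2.resize(cv2.imread('pics/s10.png')[150:260,240:350],None,fx=3.6,fy=3.6,interpolation=2),cv2.resize(cv2.imread('pics/w10.png')[150:400,190:440],(396,396),interpolation=2)]))
E
```

```text
clock: 15.1
tcp_pos: [0.4583, 0.003, 0.0469]
orientation: [[0.93, -0.368, 0.005], [-0.368, -0.93, 0.001], [0.004, -0.002, -1.0]]
ft_force: [0.1, 0.3, 0.4]
grip_width: 0.0855
15.1 [0.45827203 0.00302503 0.04694436] 0.08552872345024957 [0.13 0.34 0.38]
[[ 0.93  -0.368  0.005]
 [-0.368 -0.93   0.001]
 [ 0.004 -0.002 -1.   ]]
```

View pics/s10z.png

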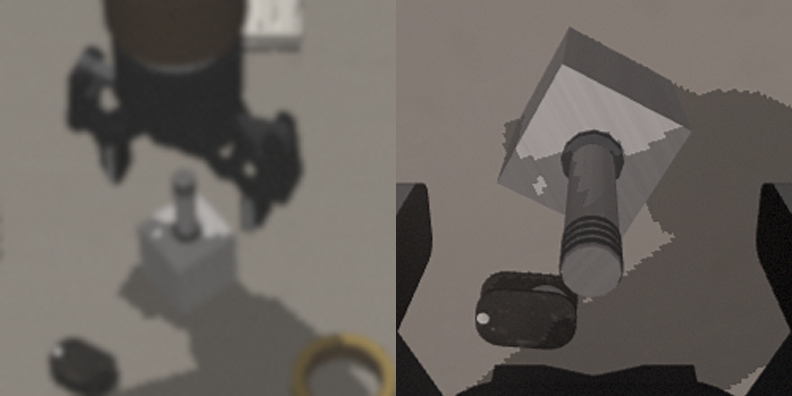

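```bash
python3 -m jog '{"claw":[1,-1,-1,-1,-1,-1,-1,-1,-1,-1],"xyz":[[-0.015,0,-0.05],[0,0,0],[0,0,0],[0,0,0],[0,0,0],[0,0,0],[0,0,0],[0,0,0],[0,0,0],[0,0,0]],"twist":[[0,0,0],[0,0,0],[0,0,0],[0,0,0],[0,0,0],[0,0,0],[0,0,0],[0,0,0],[0,0,0],[0,0,0]]}' 50
python3 - <<'E'
from h import *
s=sensors.observe(); print(s['clock'],s['tcp_pos'],s['grip_width'],np.round(s['ft_force'],2)); print(np.round(s['orientation'],3))
snap('wrist','w11.png'); snap('scene','s11.png')
cv2.imwrite('pics/s11z.png',np.hstack([cv2.resize(cv2.imread('pics/s11.png')[150:260,240:350],None,fx=3.6,fy=3.6,interpolation=2),cv2.resize(cv2.imread('pics/w11.png')[150:400,190:440],(396,396),interpolation=2)]))
E
```

```text
clock: 16.45
tcp_pos: [0.4572, 0.003, 0.0436]
orientation: [[0.93, -0.368, 0.004], [-0.368, -0.93, 0.0], [0.004, -0.002, -1.0]]
ft_force: [0.5, 0.3, -0.5]
grip_width: 0.0124
16.45 [0.45719822 0.00304748 0.04358669] 0.012439668290117518 [ 0.51  0.32 -0.55]
[[ 0.93  -0.368  0.004]
 [-0.368 -0.93   0.   ]
 [ 0.004 -0.002 -1.   ]]
```

View pics/s11z.png

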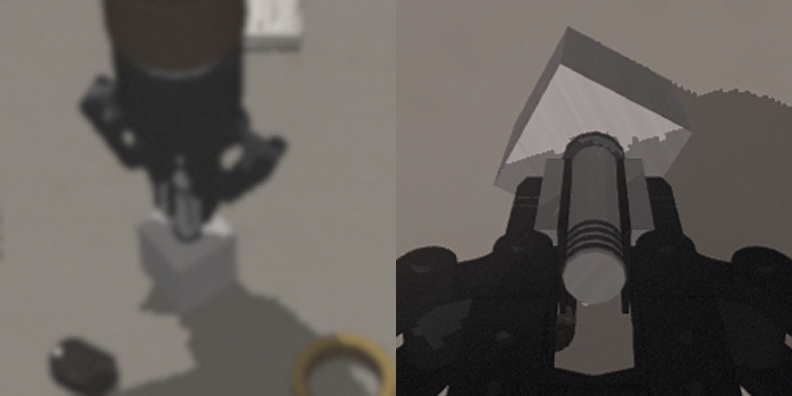

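```bash
python3 -m jog '{"claw":[-1,-1,-1,-1,-1,-1,-1,-1,-1,-1],"xyz":[[0,0,0.15],[0,0,0.3],[0,0,0.4],[0,0,0.4],[0,0,0.2],[0,0,0],[0,0,0],[0.2,0.5,0],[0.35,0.85,0],[0.3,0.7,0]],"twist":[[0,0,0],[0,0,0],[0,0,0],[0,0,0],[0,0,0],[0,0,0],[0,0,0],[0,0,0],[0,0,0],[0,0,0]]}' 50
python3 - <<'E'
from h import *
s=sensors.observe(); print(s['clock'],s['tcp_pos'],s['grip_width'],np.round(s['ft_force'],2)); print(np.round(s['orientation'],3))
snap('wrist','w12.png')
E
```

```text
clock: 17.8
tcp_pos: [0.5052, 0.1257, 0.1314]
orientation: [[0.928, -0.373, -0.003], [-0.373, -0.928, -0.002], [-0.002, 0.003, -1.0]]
ft_force: [0.2, -0.8, -0.7]
grip_width: 0.0128
17.8 [0.50523376 0.12572156 0.13140679] 0.012769633745373706 [ 0.23 -0.77 -0.66]
[[ 0.928 -0.373 -0.003]
 [-0.373 -0.928 -0.002]
 [-0.002  0.003 -1.   ]]
```

View pics/w12.png

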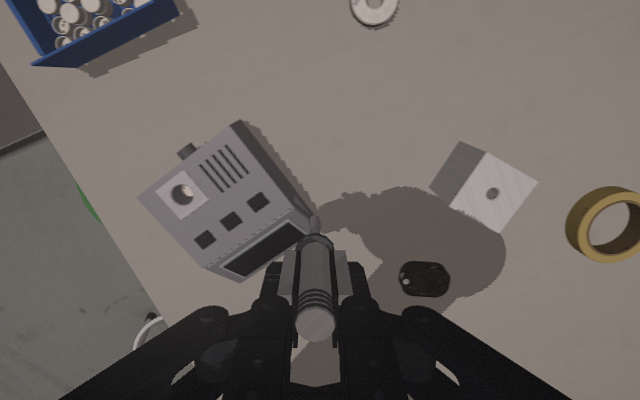

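```bash
python3 - <<'E'
from h import *
c=vision.calibration('wrist');s=sensors.observe();R=np.array(s['orientation']);t=np.array(s['tcp_pos'])
print('tip',proj('wrist',t+R@[0,0,.0386],c),'handle top',proj('wrist',t+R@[0,0,.0386-.103],c))
im=cv2.imread('pics/w12.png');cv2.imwrite('pics/w12z.png',np.hstack([cv2.resize(im[150:250,130:230],None,fx=4,fy=4,interpolation=2),cv2.resize(im[200:300,265:365],None,fx=4,fy=4,interpolation=2)]))
E
python3 -m jog '{"claw":[-1,-1,-1,-1,-1,-1,-1,-1,-1,-1],"xyz":[[0.2,0.5,0],[0.2,0.5,0],[0.12,0.3,-0.1],[0.03,0.08,-0.2],[0,0,-0.15],[0,0,0],[0,0,0],[0,0,0],[0,0,0],[0,0,0]],"twist":[[0,0,0],[0,0,0],[0,0,0],[0,0,0],[0,0,0],[0,0,0],[0,0,0],[0,0,0],[0,0,0],[0,0,0]]}' 50
python3 - <<'E'
from h import *
s=sensors.observe(); print(s['clock'],s['tcp_pos'],s['grip_width'],np.round(s['ft_force'],2)); print(np.round(s['orientation'],3))
c=vision.calibration('wrist'); np.savez('c13.npz',**c); snap('wrist','w13.png')
R=np.array(s['orientation']);t=np.array(s['tcp_pos'])
print('tip',proj('wrist',t+R@[0,0,.0386],c),'ap',proj('wrist',[.54,.2155,.046],c))
im=cv2.imread('pics/w13.png');cv2.imwrite('pics/w13z.png',cv2.resize(im[150:300,240:390],None,fx=4,fy=4,interpolation=2))
E
```

```text
tip [313.71736972 216.38046571] handle top [312.78432847 325.1449545 ]
clock: 19.1
tcp_pos: [0.5386, 0.2114, 0.0971]
orientation: [[0.928, -0.372, -0.01], [-0.372, -0.928, -0.007], [-0.006, 0.01, -1.0]]
ft_force: [1.0, -0.1, -0.6]
grip_width: 0.0131
19.1 [0.53855893 0.21142154 0.09711683] 0.01306772493609308 [ 1.04 -0.07 -0.64]
[[ 0.928 -0.372 -0.01 ]
 [-0.372 -0.928 -0.007]
 [-0.006  0.01  -1.   ]]
tip [313.70397336 216.36999466] ap [306.30551921 209.18014822]
```

View pics/w12z.png

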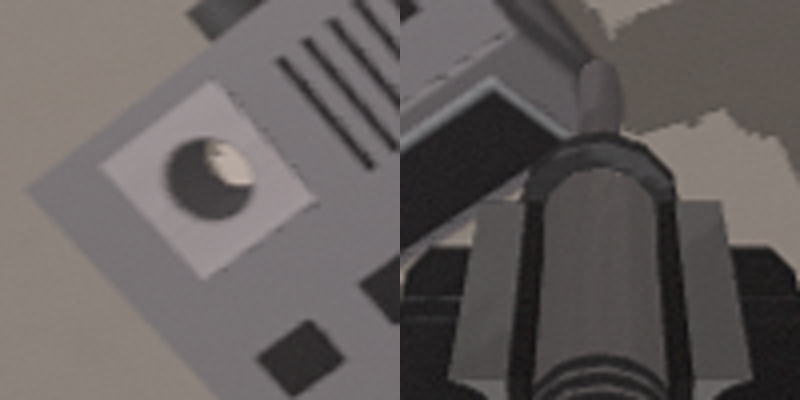

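View pics/w13z.png

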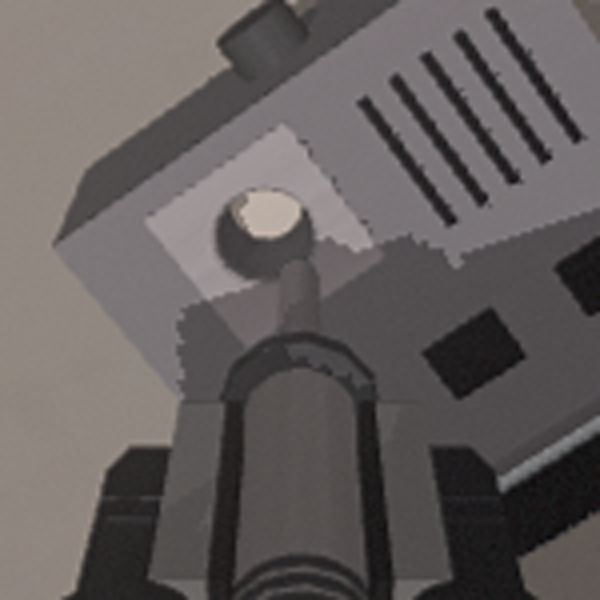

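```bash
python3 - <<'E'
from h import *
c={k:v for k,v in np.load('c13.npz').items()}
s=sensors.observe();R=np.array(s['orientation']);t=np.array(s['tcp_pos']); print(t)
a=atz('wrist',306.0,208.3,.046,c); print('ap',a)
tip=t+R@[0,0,.0386]; tv=atz('wrist',314.6,216.4,tip[2],c); print('tip',tip,'seen',tv); print('delta units',(a-tv)/.06)
E
```

```text
[0.53856107 0.21144834 0.09709341]
ap [0.54063723 0.21545283 0.046     ]
tip [0.53818378 0.21117905 0.05849619] seen [0.5379473  0.21065359 0.05849619]
delta units [ 0.0448322   0.07998745 -0.20826989]
```

```bash
python3 -m jog '{"claw":[-1,-1,-1,-1,-1,-1,-1,-1,-1,-1],"xyz":[[0.04,0.075,0],[0,0,0],[0,0,0],[0,0,-0.1],[0,0,-0.1],[0,0,-0.1],[0,0,-0.05],[0,0,0],[0,0,0],[0,0,0]],"twist":[[0.04,-0.06,0],[0,0,0],[0,0,0],[0,0,0],[0,0,0],[0,0,0],[0,0,0],[0,0,0],[0,0,0],[0,0,0]]}' 50
python3 - <<'E'
from h import *
s=sensors.observe(); print(s['clock'],s['tcp_pos'],s['grip_width'],np.round(s['ft_force'],2)); print(np.round(s['orientation'],3))
c=vision.calibration('wrist'); snap('wrist','w14.png')
R=np.array(s['orientation']);t=np.array(s['tcp_pos'])
print('tip',t+R@[0,0,.0386])
im=cv2.imread('pics/w14.png');cv2.imwrite('pics/w14z.png',cv2.resize(im[150:300,240:390],None,fx=4,fy=4,interpolation=2))
E
```

```text
clock: 20.4
tcp_pos: [0.541, 0.2163, 0.0742]
orientation: [[0.928, -0.371, -0.001], [-0.371, -0.928, -0.001], [-0.001, 0.002, -1.0]]
ft_force: [0.6, 0.7, -0.5]
grip_width: 0.0124
20.4 [0.5410072  0.21633973 0.07424035] 0.012401629919459064 [ 0.56  0.66 -0.5 ]
[[ 0.928 -0.371 -0.001]
 [-0.371 -0.928 -0.001]
 [-0.001  0.002 -1.   ]]
tip [0.54095627 0.2162874  0.03564042]
```

View pics/w14z.png

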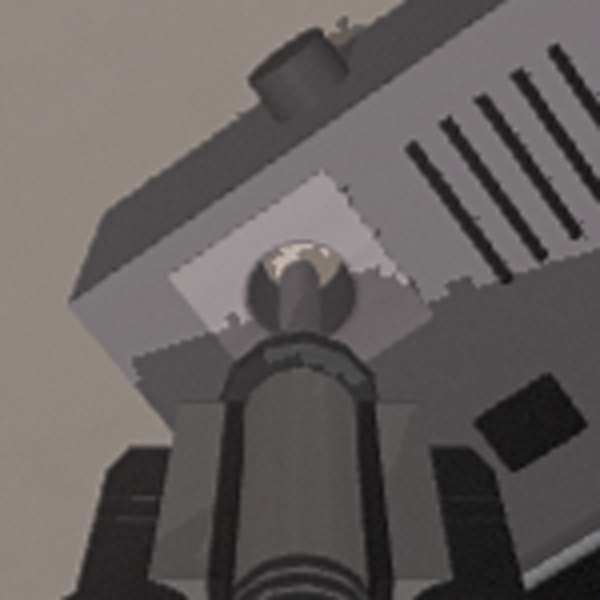

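```bash
python3 -m jog '{"claw":[-1,-1,-1,-1,-1,-1,-1,-1,-1,-1],"xyz":[[0,0,-0.04],[0,0,-0.04],[0,0,-0.04],[0,0,-0.04],[0,0,-0.03],[0,0,-0.03],[0,0,-0.03],[0,0,-0.03],[0,0,-0.03],[0,0,-0.03]],"twist":[[0,0,0],[0,0,0],[0,0,0],[0,0,0],[0,0,0],[0,0,0],[0,0,0],[0,0,0],[0,0,0],[0,0,0]]}' 50
python3 - <<'E'
from h import *
s=sensors.observe(); print(s['clock'],s['tcp_pos'],s['grip_width'],np.round(s['ft_force'],2)); print(np.round(s['orientation'],3))
snap('wrist','w15.png')
im=cv2.imread('pics/w15.png');cv2.imwrite('pics/w15z.png',cv2.resize(im[150:350,220:420],None,fx=3,fy=3,interpolation=2))
s=sensors.observe(); print(s['clock'],s['tcp_pos'],s['grip_width'],np.round(s['ft_force'],2))
E
```

```text
clock: 21.7
tcp_pos: [0.5422, 0.2165, 0.0626]
orientation: [[0.93, -0.368, 0.003], [-0.368, -0.93, -0.002], [0.004, 0.001, -1.0]]
ft_force: [-4.9, -0.2, 10.4]
grip_width: 0.0124
21.7 [0.54219516 0.2165126  0.06255001] 0.012417753760641742 [-4.92 -0.17 10.39]
[[ 0.93  -0.368  0.003]
 [-0.368 -0.93  -0.002]
 [ 0.004  0.001 -1.   ]]
21.75 [0.54216942 0.21650571 0.06255046] 0.012771002660489033 [-4.71 -0.23 10.79]
```

View pics/w15z.png

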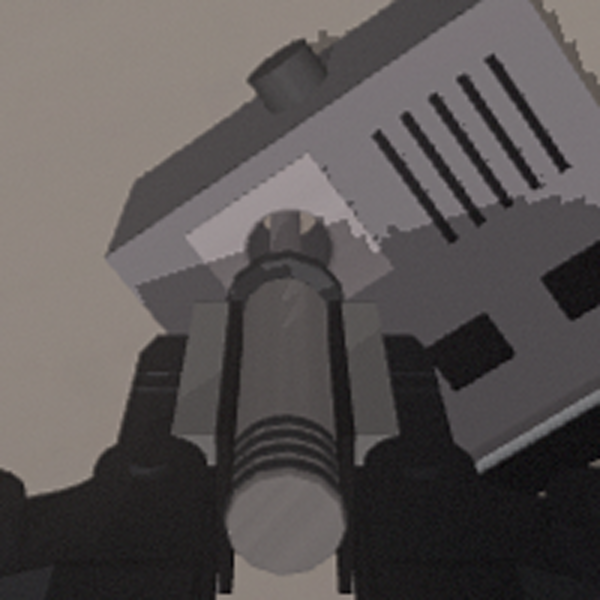

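```bash
python3 -m jog '{"claw":[-1,-1,-1,-1,-1,-1,-1,-1,-1,-1],"xyz":[[-0.01,0,-0.03],[-0.01,0,-0.03],[-0.01,0,-0.03],[0,0,-0.03],[0,0,-0.03],[0,0,-0.03],[0,0,-0.035],[0,0,-0.035],[0,0,-0.035],[0,0,-0.035]],"twist":[[0,0,0],[0,0,0],[0,0,0],[0,0,0],[0,0,0],[0,0,0],[0,0,0],[0,0,0],[0,0,0],[0,0,0]]}' 50
python3 - <<'E'
from h import *
s=sensors.observe(); print(s['clock'],s['tcp_pos'],s['grip_width'],np.round(s['ft_force'],2)); print(np.round(s['orientation'],3))
c=vision.calibration('wrist');R=np.array(s['orientation']);t=np.array(s['tcp_pos'])
print('exp handle top px',proj('wrist',t+R@[0,0,.0386-.103],c))
snap('wrist','w16.png'); snap('top','t16.png'); snap('scene','s16.png')
im=cv2.imread('pics/w16.png');cv2.imwrite('pics/w16z.png',cv2.resize(im[150:350,220:420],None,fx=3,fy=3,interpolation=2))
a=[cv2.resize(cv2.imread(f'pics/{f}.png')[120:280,200:460],None,fx=1.5*1,fy=1.5*1,interpolation=2) for f in('t16','s16')]
cv2.imwrite('pics/ts16.png',cv2.resize(np.hstack(a),(780,240)))
for i in range(4): vision.camera('wrist')
s=sensors.observe(); print(s['clock'],s['tcp_pos'],s['grip_width'],np.round(s['ft_force'],2))
for l in ['ring_gauge','loupe','tape_roll','oil_bottle','fork_stand']:
    r=vision.find_in('top',l)[:1]; print(l,[(np.round(q['rect'],1).tolist(),round(q['confidence'],2)) for q in r])
E
```

```text
clock: 23.0
tcp_pos: [0.542, 0.2166, 0.0625]
orientation: [[0.933, -0.361, 0.012], [-0.361, -0.933, -0.004], [0.013, -0.001, -1.0]]
ft_force: [-5.4, 0.2, 12.5]
grip_width: 0.0126
23.0 [0.5419906  0.21657012 0.06248063] 0.012564742921784763 [-5.37  0.16 12.53]
[[ 0.933 -0.361  0.012]
 [-0.361 -0.933 -0.004]
 [ 0.013 -0.001 -1.   ]]
exp handle top px [312.71589188 325.13056286]
23.35 [0.54199105 0.21654664 0.06247726] 0.012770607301455203 [-5.04 -1.38 13.  ]
ring_gauge []
loupe [([265.0, 239.3, 284.2, 255.5], 0.59)]
tape_roll []
oil_bottle [([418.1, 142.2, 435.5, 159.4], 0.75)]
fork_stand [([359.7, 148.3, 392.1, 208.3], 0.88)]
```

View pics/w16z.png

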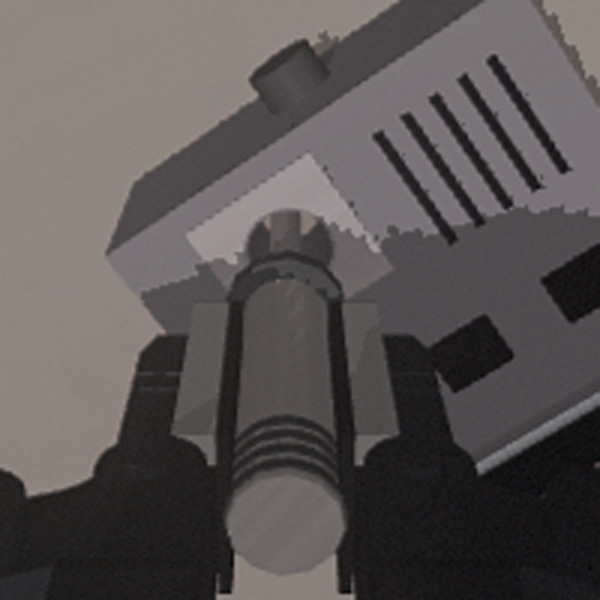

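View pics/t16.png

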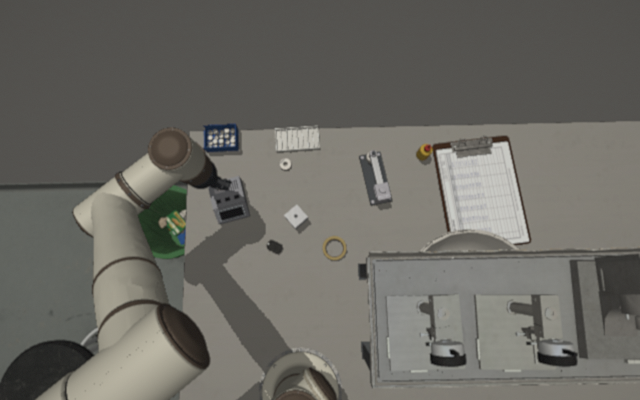

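```bash
python3 - <<'E'
from h import *
a=[cv2.resize(cv2.imread(f'pics/{f}.png')[140:215,350:410],None,fx=6,fy=6,interpolation=2) for f in('top0','t16')]
cv2.imwrite('pics/pt.png',np.hstack(a))
for z in (.07,.076,.09,.1): print(z,(proj('top',[.5185,-.233,z])-[350,140])*6)
E
```

```text
0.07 [191.7529742  302.69080491]
0.076 [193.61816976 300.10587501]
0.09 [198.04461764 293.97136678]
0.1 [201.27171921 289.4990039 ]
```

View pics/pt.png

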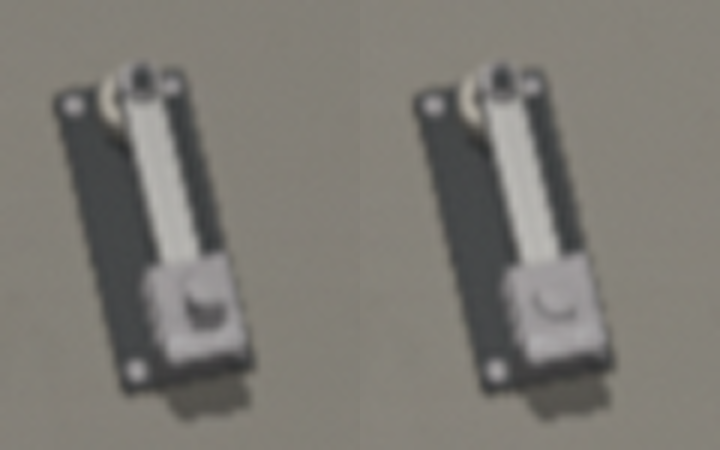

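The before/after top crops show the pin head (about (555,300) on the right) now lying on the fork plate, with only a thin shadow. The stylus is pressing against the button's stop and the readings are steady, so I'm handing in.

```bash
python3 - <<'E'
from rig import sensors, job_done
s=sensors.observe(); print(s['clock'],s['tcp_pos'],s['ft_force'],s['grip_width'])
print(job_done())
E
```

```text
23.6 [0.54197862 0.21657268 0.06246824] [-4.95871711 -0.35491452 12.52759978] 0.012498246150419
the job is handed in; nothing more can be done
None
```

I pushed the pin down until its head sat on the fork. Then I took the stylus from its holder, reached its tip through the readout's hole and pressed the reset button to its stop. I handed in at 23.6 s, still gripping the stylus and pushing.

**Last checks**
- **Pin:** it stopped moving at about 15 N against roughly 5 N of friction. The wrist and top pictures show the head flat on the fork with no shank visible.
- **Button:** raising the push from 10.4 to 12.5 N left the tool at z = 0.0625 m. That puts the stylus tip about 1 mm below the expected fully-down height, so I take it to be on its stop.
- **Stylus:** it had not slipped in the grip. The opening reads 12.5 mm on a 14 mm handle.
- **Bystanders:** the loupe, oil bottle and fork were where they started. The detector missed the ring and tape roll in the last picture, but by eye they looked unmoved.

**What disagreed**
- **Fingertips:** the real tips sit about 25 mm behind the reported TCP, both in the pictures and when touching the pin. I set the pin push and the grip height by that instead of the stated frame.
- **Side force:** about 5 N sideways stayed on the stylus at the end, and I did not fully remove it.

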